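Fit the wide-cut head to the noodle machine

ROBOT

A 6-joint arm with a two-finger parallel gripper is mounted at the origin on the work surface. World frame = base frame: x ahead of the robot, y to its left, z up, the work surface at z = 0. Lengths are in m, angles in rad, forces in N, time in s.
With the tool pointing down it reaches from about 0.275 to 1 m from the base axis. Payload 8.4 kg.
Tool frame: the origin (TCP) lies on the centre line of the jaws, within the pads' length; the fingertips stand 17 mm ahead of it and the grasp point (between the pads) lies 2 mm behind it (bot.tcp_to_tips is the z of the fingertips in the tool frame, in m); z points along the fingers, y is the line along which they close (so a half turn about z gives the same grasp; the last joint's range is limited). The gripper opens to 85 mm and grips with 20 to 120 N. Pads are 22 mm wide; open, the fingers measure 114 mm over their backs; the gripper's body (76 mm by 85 mm) begins 54 mm behind the grasp point. The pads swing forward as they close: fully open they stand 13 mm farther back than shut.
Start: joints at [-1.344, 0.353, 1.633, -0, 1.155, -0.002], TCP at [0.142, -0.609, 0.217] pointing down, gripper open.
Joint ranges: [-2.63, 2.63], [-0.92, 2.1], [0.06, 2.66], [-1.3, 4.44], [0, 2.69], [-3.02, 3.02]. Speed limits (rad/s): [2.22, 2.22, 2.79, 3.14, 3.14, 3.14].

INTERFACE

Orientations are given as a unit quaternion [x, y, z, w].
In Python, from workcell import bot, hand, kinematics, get_obs, vision, hand_in gives the robot as it stands. The module is installed in compiled form; this text tells all that it offers. Calls block until the motion is done:
- bot.reach(position, orientation): joint-space move of the TCP to a pose.
- bot.servo_line(position, ori=None, velocity=0.15): straight line of the TCP; ori=None keeps the orientation; velocity is the mean speed in m/s.
- bot.goto_joints(angles): joint-space move.
- hand.move_gripper(opening, strength=None): finger opening in m; strength is the grip in N (None keeps the last); returns when the fingers have stopped.
- bot.dwell(seconds).
- kinematics.solve_ik(position, orientation): joint angles nearest the present ones, or None.
- get_obs(): the state.
- vision.read_camera(name): name is "scene" or "top" or "wrist"; returns a dict with "frame" (420x560x3 uint8, red, green, blue), "intrinsics" (3x3 intrinsics, pixels), "view" (4x4, takes a point from world to camera coordinates). Camera axes: x right, y down, z forward; pixel columns grow to the right and rows downward; lengths in m; the calibration is good to about 2 mm. A picture is of the moment at which its call begins. There is no depth.
A pose or a line that the arm cannot do raises bot.IKError and nothing moves.
- hand_in(): hands the job in; it is judged then, once.
The state is a dict: "time_s": time; "joint_pos": joint angles; "joint_vel": joint speeds; "joint_efforts": joint torques, N m; "position": TCP position; "orientation": TCP orientation; "wrist_force": force on the tool from outside, world axes, zero at the start; "ft_torque": the same for the moment, N m; "gripper_width": finger opening in m; "grip_force": force on a finger pad.
Only numpy, scipy, OpenCV 4.12 (cv2) and the standard library are available. Lean on these libraries where they do the work, as an engineer would, in place of code of your own. Each camera call takes 0.05 s, during which the arm holds its last target. There are 200 camera calls.

TASK

Fit the wide-cut head, the one with the red grip, to the noodle machine: slide its dovetail plate straight down into the guide on the machine's face, let it find its seat, and press down on it with a firm, steady push of about 20 N until it is wedged tight; do not drop it in, hammer or force it. Let go of it, and leave the fine-cut head with the blue grip and the other things on the worktop where they are.

Things in the scene. Friction and masses are not known exactly. Their poses are not given: they have to be found in the camera images.
- wide_head: Wide-cut head, the one to fit: steel noodle cutter with red grip, upright on the worktop, 168 mm wide (y), 66 deep, 70 high without grip, about 300 g. Two grooved rollers between cheeks, flat cover (top 68 mm above origin). Origin: middle of the lower edge of its back plate's flat back face; z up, x out of that face (to the machine when fitted), -x the roller side, y along the width.
- wide_head_grip (a point): Centre of the flat top of the red plastic grip, 106 mm above the head's underside and 26 mm in front of the back face. The grip stands on the middle of the cover: 40 mm wide (y), 20 mm deep (x), standing on a red foot 64 mm wide whose top is 34 mm below the grip's top. It is near the balance point. Axes as the head's.
- wide_head_plate (a point): Middle of the top edge of the dovetail plate's back face, 70 mm above the head's underside. The plate is 10 mm thick and tapers: its flanks (60 degree dovetail, wider at the back face) stand about 142 mm apart at the lower edge, 156 mm at the top edge, 1 in 10 on each side. Axes as the head's.
- machine: Steel dough-sheeting machine, fixed, 200 mm wide (y), 142 mm high, with a sloping infeed tray on its +x side up to 180 mm high. Origin: on the worktop under its middle; z up. Its -x side has the upright guide face, 60 mm from the origin. A fitted head's axes are parallel to the machine's, its origin at x = -60 mm, y = 0 (within 2 mm) here. See guide_low for how it wedges.
- guide_mouth (a point): Middle of the open top of the guide, on the guide face, 140 mm above the worktop; axes as the machine's. Two brass gibs, 12 mm proud of the face, form a dovetail way from here down to 70 mm, narrowing 1 in 10 on each side. A plate enters from above with about 7 mm play to each side, and is drawn to the middle and against the face as it goes down. The ground flanks are greased.
- guide_low (a point): Middle of the guide's lower end, 70 mm above the worktop. Two screws set the +y gib up to 2.5 mm in or out, differently each day, hard to measure by eye: so a head first binds with its underside anywhere from 57 to 83 mm up. That gib is sprung (35 N/mm). Own weight leaves the head loose; 20 N pressed on it drives it 1 to 4 mm lower and friction keeps it tight; 35 N strains the guide.
- fine_head: Fine-cut head, not wanted now: the same shape, size and axes, but a blue grip and many fine grooves. Origin: middle of the lower edge of its plate's back face.
- crank: The machine's loose crank: steel bar 100 mm with a dark wooden grip, lying down. Origin at the bar's end.
- board: Round wooden board, 230 mm across, 14 mm thick. Origin: centre of its underside.
- tart_ring: Steel tart ring, 90 mm across and 22 mm high, with a bent strip handle 56 mm high, standing on the board. Origin: centre of its underside.
- bowl: White bowl, 190 mm across, 75 mm high. Origin: centre of its underside.
- glass_dish: Small glass dish, 56 mm across, 30 mm high. Origin: centre of its underside.
- tub: Clear tub with a white lid, 100 mm across, 115 mm high. Origin: centre of its underside.
- scraper: Dough scraper lying flat: steel blade 110 mm wide, wooden back 22 mm thick. Origin: underside, middle.
Mind the look-alikes: they are no part of the job. What is shaped like the wide_head but pink or yellow is not meant.

How it is judged:
By the outcome, as a careful person would: the job done as asked, in the order asked, and still so for the second after the job is handed in, with the robot touching nothing.
It also fails if it takes over 61 s, if anything falls off the work surface, if the arm or the gripper's body presses on something with over 40 N, if the wrist force passes 120 N, or if a joint passes its speed limit or range.

## Working session

There is one attempt and no reset: what is moved stays moved. The work goes in short steps, each a Python script; the robot and the scene stay as the last script left them, time stands still between calls to the robot, and variables do not carry over. Pictures are saved under pics/ and viewed, at most 10 in all, crops included, and the job is handed in when it is done.

```bash
mkdir -p pics; cat > h.py <<'E'
import numpy as np, cv2
from workcell import bot, hand, kinematics, get_obs, vision, hand_in
def ray(c,u,v):
    K=np.array(c["intrinsics"]);V=np.array(c["view"]);R=V[:3,:3];t=V[:3,3]
    o=-R.T@t; d=R.T@np.linalg.inv(K)@[u,v,1]; return o,d/np.linalg.norm(d)
def plane(c,u,v,z):
    o,d=ray(c,u,v); return o+d*(z-o[2])/d[2]
def proj(c,p):
    V=np.array(c["view"]);q=np.array(c["intrinsics"])@(V[:3,:3]@p+V[:3,3]); return q[:2]/q[2]
def save(c,n): cv2.imwrite(n,c["frame"][:,:,::-1])
E
python3 - <<'E'
from h import *
import pickle
d={}
for n in("scene","top","wrist"):
    c=vision.read_camera(n);d[n]=c;print(n,ray(c,280,210))
pickle.dump(d,open("c0.pkl","wb"))
save(d["scene"],"pics/s0.png");save(d["top"],"pics/t0.png")
print(get_obs())
E
```

```text
scene (array([1.17605262, 0.19674813, 0.94437016]), array([-0.60542033, -0.2882506 , -0.74187453]))
top (array([ 0.37110419, -0.13997019,  1.26265451]), array([ 1.30528600e-01, -3.58045191e-04, -9.91444480e-01]))
wrist (array([ 0.22401391, -0.59018656,  0.37436934]), array([-0.31800922, -0.06666677, -0.94574081]))
{'time_s': 0.15, 'joint_pos': array([-1.34438691e+00,  3.53480464e-01,  1.63394976e+00,  6.88319161e-06,
        1.15522698e+00, -2.42038297e-03]), 'joint_vel': array([-1.74750605e-03, -8.40340742e-04, -4.88834843e-04,  5.06112135e-04,
        1.37410446e-05,  7.59162174e-05]), 'joint_efforts': array([ 1.15018524e-04, -6.05635428e+01, -3.42340243e+01, -7.59285882e-06,
        6.20883191e-03, -2.64071252e-05]), 'position': array([ 0.14167825, -0.60834002,  0.21664532]), 'orientation': array([ 9.93461770e-01,  1.14164037e-01, -5.63590619e-05, -5.29291545e-04]), 'wrist_force': array([-0.2267788 , -0.49254074,  0.37568357]), 'ft_torque': array([-0.00360831,  0.01249946, -0.02668114]), 'grip_force': 0.0, 'gripper_width': 0.08550782963026339}
```

View pics/s0.png

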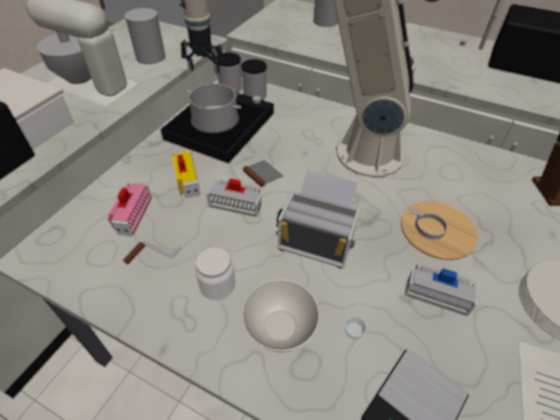

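View pics/t0.png

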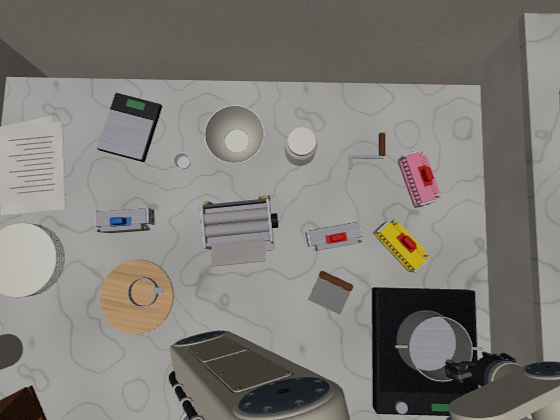

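In the scene view, the red-grip candidates are silver (235,187), pink (125,197) and yellow (183,165). From the top they are at (337,237), (425,175) and (407,243). Only the silver one has a steel body, so it is the wide head. The blue grip at (120,221) in the top view is the fine head. The machine is at top (238,222), with its brass gibs on the upper edge at about (208,201) and (265,199), facing world +x.

```bash
python3 - <<'E'
from h import *
import pickle
d=pickle.load(open("c0.pkl","rb"))
t=d["top"];s=d["scene"]
a=cv2.resize(t["frame"][185:275,190:370],None,fx=4,fy=3.3,interpolation=cv2.INTER_CUBIC)[:, :720]
b=cv2.resize(s["frame"][165:265,200:370],(720,300),interpolation=cv2.INTER_CUBIC)
cv2.imwrite("pics/crop0.png",np.vstack([a,b])[:,:,::-1])
def blobs(c,lo,hi,x0,x1,y0,y1,mn=6):
    m=cv2.inRange(cv2.cvtColor(c["frame"],cv2.COLOR_RGB2HSV),lo,hi)
    k=np.zeros_like(m);k[y0:y1,x0:x1]=m[y0:y1,x0:x1]
    n,l,st,ce=cv2.connectedComponentsWithStats(k)
    return [(st[i],ce[i],cv2.minAreaRect(np.argwhere(l==i)[:,::-1].astype(np.float32))) for i in range(1,n) if st[i][4]>=mn]
for nm,c,w,wb in(("top",t,(300,365,215,260),(190,290,185,225)),("scene",s,(205,265,170,215),(270,365,200,265))):
    print(nm,"red");[print(x) for x in blobs(c,(0,140,90),(6,255,255),*w)]
    print(nm,"brass");[print(x) for x in blobs(c,(14,110,60),(30,255,255),*wb)]
for u,v,z in((337,238,.106),(309,246,.07),(360,230,.07),(208,201,.14),(265,199,.14),(120,221,.106)): print(u,v,plane(t,u,v,z))
E
```

```text
top red
(array([326, 233,  21,  11, 158], dtype=int32), array([335.88607595, 237.6835443 ]), ((335.9459533691406, 237.6756591796875), (7.891151428222656, 20.385475158691406), 80.53767395019531))
top brass
(array([259, 196,   6,   3,  18], dtype=int32), array([261.5, 197. ]), ((261.5, 197.0), (2.0, 5.0), 90.0))
(array([204, 201,   6,   3,  13], dtype=int32), array([206.46153846, 202.23076923]), ((206.5, 202.0), (5.0, 2.0), 0.0))
scene red
(array([226, 179,  19,  14, 162], dtype=int32), array([234.59259259, 185.67283951]), ((235.5048370361328, 185.14389038085938), (18.229032516479492, 11.105042457580566), 12.094758033752441))
scene brass
(array([281, 221,   8,  21, 114], dtype=int32), array([284.53508772, 230.38596491]), ((284.5, 230.99998474121094), (20.305408477783203, 5.984752655029297), 85.91438293457031))
(array([334, 238,  13,  18, 120], dtype=int32), array([339.84166667, 246.125     ]), ((339.5710144042969, 246.52960205078125), (6.846154689788818, 19.15384864807129), 22.61986541748047))
337 238 [ 0.44435643 -0.30902846  0.106     ]
309 246 [ 0.42062202 -0.23014274  0.07      ]
360 230 [ 0.47240504 -0.38364304  0.07      ]
208 201 [0.54053654 0.06770248 0.14      ]
265 199 [ 0.54991672 -0.0964866   0.14      ]
120 221 [0.48023026 0.33211372 0.106     ]
```

View pics/crop0.png

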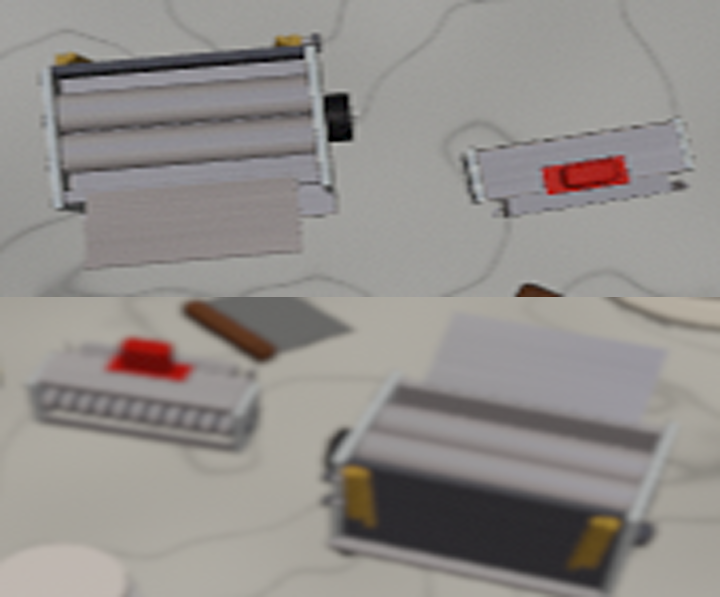

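The crop confirms it: a steel body with coarse rollers facing world +x and the dovetail plate facing the robot. The machine's guide also faces +x, so only a small yaw is needed. Next are closer wrist views of the guide, then the head.

```bash
cat >> h.py <<'E'
def Q(psi): return [np.cos(psi/2),np.sin(psi/2),0,0]   # tool y = (sin psi,-cos psi,0), x=(cos,sin,0)
E
python3 - <<'E'
from h import *
import pickle
d={}
bot.reach([0.55,-0.015,0.36],Q(np.radians(3.3)));bot.dwell(.3);d["g"]=vision.read_camera("wrist")
bot.reach([0.445,-0.309,0.25],Q(np.radians(9.5)));bot.dwell(.3);d["h"]=vision.read_camera("wrist")
pickle.dump(d,open("c1.pkl","wb"))
cv2.imwrite("pics/w1.png",np.vstack([cv2.resize(d[k]["frame"],(400,300)) for k in "gh"])[:,:,::-1])
o=get_obs();print(o["time_s"],o["position"],o["joint_pos"],d["g"]["intrinsics"])
E
```

```text
4.7 [ 0.44538832 -0.30858751  0.25019692] [-6.08701640e-01  1.91763362e-01  1.77514844e+00  3.59524530e-05
  1.17435500e+00  7.95420948e-01] [[325.8166276    0.         281.61641031]
 [  0.         325.8166276  211.7318178 ]
 [  0.           0.           1.        ]]
```

View pics/w1.png

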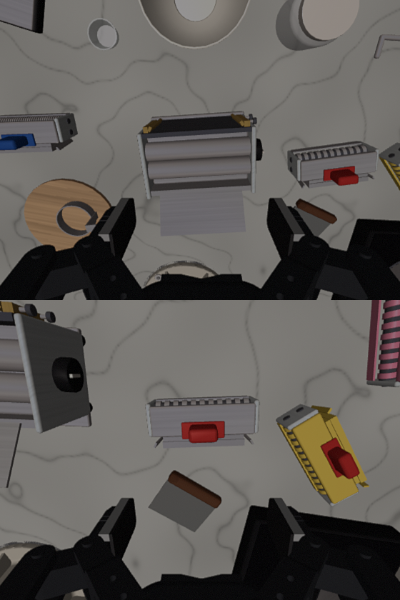

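The top half shows the guide view, with gibs at about (150,126) and (239,119) in the half-size image. The bottom half shows the wide head level between the fingers, with its grip at (203,433). I'll enlarge both and measure.

```bash
python3 - <<'E'
from h import *
import pickle
d=pickle.load(open("c1.pkl","rb"))
g=d["g"];h=d["h"]
a=cv2.resize(g["frame"][145:225,185:385],(800,320),interpolation=cv2.INTER_CUBIC)
b=cv2.resize(h["frame"][130:200,195:370],(700,280),interpolation=cv2.INTER_CUBIC)
im=np.zeros((600,800,3),np.uint8);im[:320]=a;im[320:,:700]=b
cv2.imwrite("pics/w1c.png",im[:,:,::-1])
hsv=cv2.cvtColor(h["frame"],cv2.COLOR_RGB2HSV)
for vmin in(60,150,180,200):
    m=cv2.inRange(hsv,(0,140,vmin),(8,255,255))+cv2.inRange(hsv,(172,140,vmin),(180,255,255));m[:,:200]=0;m[:,360:]=0
    p=np.argwhere(m>0)[:,::-1].astype(np.float32);print(vmin,len(p),p.min(0),p.max(0),cv2.minAreaRect(p)) if len(p) else 0
hg=cv2.cvtColor(g["frame"],cv2.COLOR_RGB2HSV)
m=cv2.inRange(hg,(12,90,50),(32,255,255));m[:150]=0;m[225:]=0;m[:,:185]=0;m[:,385:]=0
n,l,st,ce=cv2.connectedComponentsWithStats(m)
for i in range(1,n):
    if st[i][4]>8: print(st[i],ce[i],hg[int(ce[i][1]),int(ce[i][0])])
for u,v in((203*1.4,427*1.4-420),):print(plane(h,u,v,.106))
print(ray(g,280,210),ray(h,280,210))
E
```

```text
60 1401 [250. 170.] [313. 282.] ((281.3653869628906, 224.69326782226562), (59.82526397705078, 112.40958404541016), 2.862405300140381)
[323 160  28  18 272] [338.04411765 168.33455882] [ 19 146  82]
[207 169  10   7  22] [210.95454545 171.72727273] [19 99 54]
[200 175  13  12 110] [205.41818182 181.10909091] [ 20 142 111]
[ 0.45875706 -0.30938667  0.106     ]
(array([ 0.63440548, -0.01140185,  0.51775575]), array([-0.32488424, -0.01282418, -0.94566684])) (array([ 0.52880441, -0.29531565,  0.40811066]), array([-0.32100437, -0.04832671, -0.94584392]))
```

View pics/w1c.png

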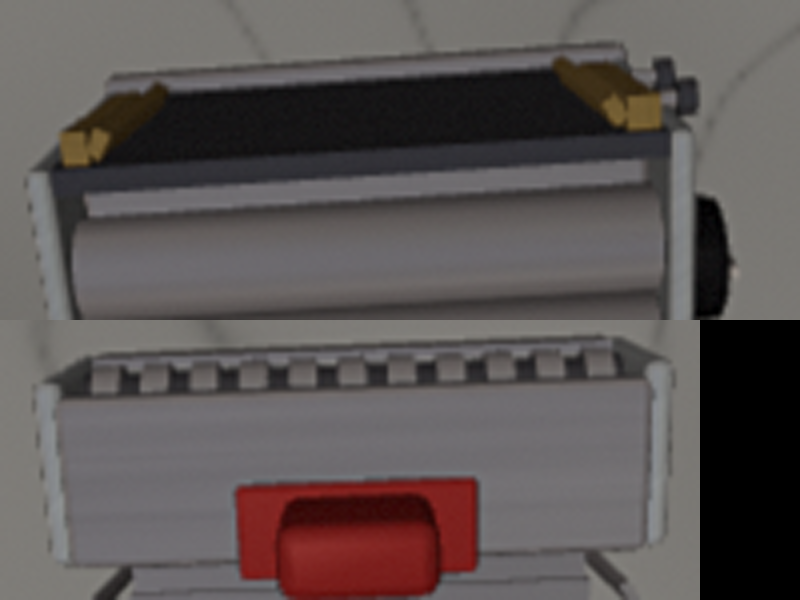

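```bash
python3 - <<'E'
from h import *
import pickle
d=pickle.load(open("c1.pkl","rb"));g=d["g"];h=d["h"]
L=plane(g,185+63/4,145+164/4,.14);R=plane(g,185+661/4,145+128/4,.14)
v=R-L;print("mouth",(L+R)/2,"w",np.linalg.norm(v),"psi",np.degrees(np.arctan2(v[0],-v[1])))
CL=plane(g,185+28/4,145+175/4,.142);CR=plane(g,185+692/4,145+126/4,.142);print("cheeks",CL,CR,(CL+CR)/2)
P=lambda u,v,z:plane(h,195+u/4,130+(v-320)/4,z)
for n,a,b,z in(("foot far",(236,487),(477,478),.072),("cover far",(57,400),(648,380),.068),("cover near",(70,564),(645,548),.068)):
    a=P(*a,z);b=P(*b,z);v=b-a;print(n,(a+b)/2,np.linalg.norm(v),np.degrees(np.arctan2(v[0],-v[1])))
f=h["frame"][170:215,255:312].astype(int)
print(f[:,28,:].tolist())
hsv=cv2.cvtColor(h["frame"],cv2.COLOR_RGB2HSV);m=cv2.inRange(hsv,(0,140,60),(8,255,255));m[215:]=0
for r in range(168,206,3):
    c=np.flatnonzero(m[r,200:360]);print(r,(c.min()+200,c.max()+200) if len(c) else None)
E
```

```text
mouth [ 0.54007124 -0.0087829   0.14      ] w 0.1782721125850037 psi 6.784895864253907
cheeks [0.52611238 0.08975173 0.142     ] [ 0.55216067 -0.10587054  0.142     ] [ 0.53913652 -0.0080594   0.142     ]
foot far [ 0.45841824 -0.30956494  0.072     ] 0.0630940066565635 11.708303424213037
cover far [ 0.48130051 -0.30447539  0.068     ] 0.15292027722854099 11.456954384131052
cover near [ 0.43776503 -0.31325147  0.068     ] 0.15521050290408603 11.188547018588906
[[104, 66, 68], [114, 27, 25], [130, 33, 31], [106, 25, 24], [65, 11, 8], [53, 11, 8], [55, 8, 5], [58, 10, 9], [57, 6, 5], [58, 8, 6], [70, 14, 11], [90, 19, 19], [109, 23, 22], [118, 30, 28], [127, 38, 35], [132, 40, 37], [135, 42, 40], [133, 39, 37], [132, 38, 35], [129, 37, 34], [128, 36, 32], [125, 32, 30], [124, 32, 28], [123, 30, 29], [122, 31, 27], [122, 30, 27], [122, 30, 28], [111, 23, 20], [102, 21, 19], [91, 40, 41], [104, 100, 104], [109, 108, 112], [108, 105, 110], [108, 105, 109], [108, 104, 109], [116, 113, 114], [126, 123, 121], [127, 125, 121], [127, 125, 121], [127, 124, 121], [127, 125, 121], [127, 125, 121], [127, 125, 121], [127, 125, 121], [127, 125, 121]]
168 None
171 (np.int64(264), np.int64(313))
174 (np.int64(254), np.int64(313))
177 (np.int64(255), np.int64(313))
180 (np.int64(255), np.int64(313))
183 (np.int64(255), np.int64(313))
186 (np.int64(255), np.int64(313))
189 (np.int64(255), np.int64(313))
192 (np.int64(255), np.int64(312))
195 (np.int64(265), np.int64(304))
198 (np.int64(266), np.int64(300))
201 None
204 None
```

```bash
python3 - <<'E'
from h import *
import pickle
d=pickle.load(open("c1.pkl","rb"));h=d["h"]
p=plane(h,284.5,190,.106);print(p,plane(h,284.5,181,.106),plane(h,284.5,198.5,.106))
q=Q(np.radians(11.4))
bot.reach([p[0],p[1],.15],q)
bot.servo_line([p[0],p[1],.094],q,velocity=.08)
print(get_obs()["wrist_force"])
hand.move_gripper(.03,70)
o=get_obs();print(o["time_s"],o["gripper_width"],o["grip_force"],o["wrist_force"],o["position"])
bot.servo_line([p[0],p[1],.27],q,velocity=.12);bot.dwell(.2)
o=get_obs();print(o["time_s"],o["gripper_width"],o["grip_force"],o["wrist_force"],o["ft_torque"],o["position"])
d={"s":vision.read_camera("scene"),"w":vision.read_camera("wrist")}
pickle.dump(d,open("c2.pkl","wb"))
im=np.zeros((600,800,3),np.uint8);im[:300,:]=cv2.resize(d["s"]["frame"][90:240,160:360],(800,300));im[300:,:]=cv2.resize(d["w"]["frame"][110:260,180:380],(800,300))
cv2.imwrite("pics/l.png",im[:,:,::-1])
E
```

```text
[ 0.44700805 -0.31168309  0.106     ] [ 0.455739  -0.3101909  0.106    ] [ 0.4386097  -0.31311845  0.106     ]
[-0.45148527 -0.43974348 -0.15396354]
6.6083 0.029835544484261685 0.0 [ 0.09131987  0.69604168 -0.43080455] [ 0.44701407 -0.31169151  0.09404548]
8.425 0.02987869470595263 0.0 [-0.19273138  0.19698023 -0.40299397] [ 0.04677128 -0.03214004  0.01985574] [ 0.44685317 -0.31157568  0.26954018]
```

View pics/l.png

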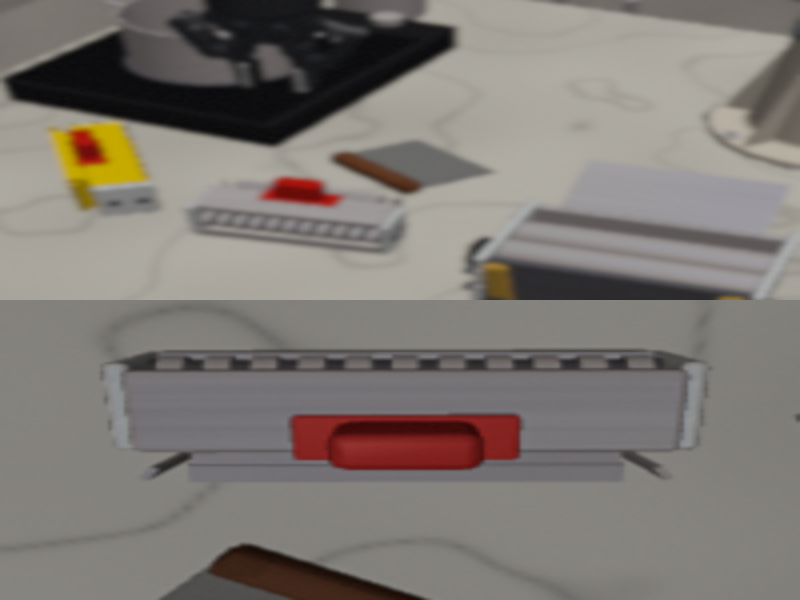

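The gripper closed on nothing: width 30 mm and no force. The head still stands on the worktop unmoved, with its grip at wrist pixel (281,188). I'll re-measure it from this higher view and compare.

```bash
python3 - <<'E'
from h import *
import pickle
d=pickle.load(open("c2.pkl","rb"));c0=pickle.load(open("c0.pkl","rb"));c1=pickle.load(open("c1.pkl","rb"))["h"]
w=d["w"]
print(plane(w,281.5,187,.106),plane(w,281.5,187,.01))
def tri(rs):
    A=np.zeros((3,3));b=np.zeros(3)
    for o,v in rs:
        M=np.eye(3)-np.outer(v,v);A+=M;b+=M@o
    return np.linalg.solve(A,b)
print("w1+w2",tri([ray(w,281.5,187),ray(c1,284.5,190)]))
# grip top in scene: crop2 (300,184)->
s=d["s"];print("scene+w1",tri([ray(s,160+299/4,90+183/2),ray(c1,284.5,190)]),"top+w1",tri([ray(c0["top"],336.5,238.5),ray(c1,284.5,190)]))
print(proj(s,[.447,-.3117,.106]),proj(c0["top"],[.447,-.3117,.106]))
o=get_obs();print(o["position"],o["orientation"],proj(s,o["position"]),proj(w,o["position"]),ray(w,280,210))
cv2.imwrite("pics/l2.png",cv2.resize(s["frame"][80:220,180:320],(560,560))[:,:,::-1])
E
```

```text
[ 0.4455987  -0.31223087  0.106     ] [ 0.42044217 -0.31712279  0.01      ]
w1+w2 [ 0.40288931 -0.32052369 -0.05696667]
scene+w1 [ 0.44386459 -0.31146626  0.09694883] top+w1 [ 0.4434169  -0.31111073  0.09118658]
[233.65941648 180.06488971] [337.91753382 237.11822688]
[ 0.44690546 -0.31165383  0.26974011] [ 9.95059923e-01  9.92758358e-02 -1.83929681e-04 -1.57911066e-04] [229.70895925 137.30081124] [280.42875385 262.58800877] (array([ 0.52983151, -0.29585104,  0.42744127]), array([-0.32012475, -0.05802448, -0.9455968 ]))
```

View pics/l2.png

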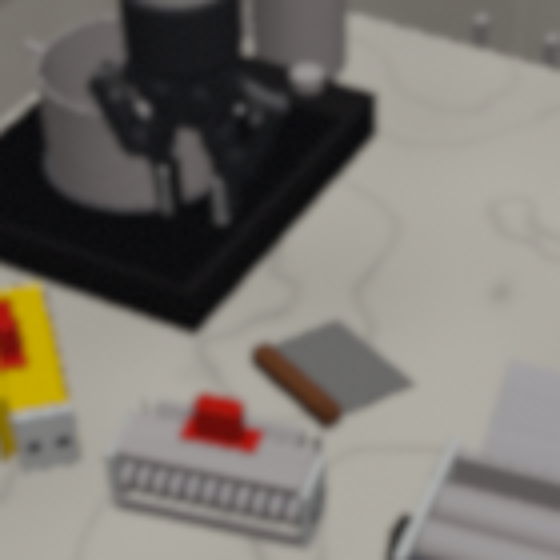

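By every view the head is at (0.446,-0.312). The fingertips in the scene appear at about (221,133) and (235,135), some 8 px above where I would expect the tips. So either the tip height or the tool offset is off. I'll check the tip geometry in the wrist view.

```bash
python3 - <<'E'
from h import *
import pickle
d=pickle.load(open("c2.pkl","rb"));w=d["w"];s=d["s"]
print(bot.tcp_to_tips)
T=np.array(get_obs()["position"]);y=np.array([np.sin(np.radians(11.4)),-np.cos(np.radians(11.4)),0])
im=w["frame"].copy()
for dz,col in((-.017,(0,255,0)),(.013,(255,0,255))):
    for sg in(-1,1):
        p=T+[0,0,dz]+sg*.022*y;print(dz,sg,proj(w,p),proj(s,p))
        cv2.circle(im,tuple(np.int32(proj(w,p))),2,col,-1)
cv2.imwrite("pics/l3.png",cv2.resize(im[180:420,160:400],(600,600))[:,:,::-1])
E
```

```text
0.017
-0.017 -1 [243.389838  248.8615373] [237.55999075 143.57107232]
-0.017 1 [317.75390646 248.86795655] [222.81481502 140.78279138]
0.013 -1 [236.73054432 274.88034602] [236.90099876 134.89714229]
0.013 1 [323.8980337  274.89785996] [221.86137597 132.11215965]
```

View pics/l3.png

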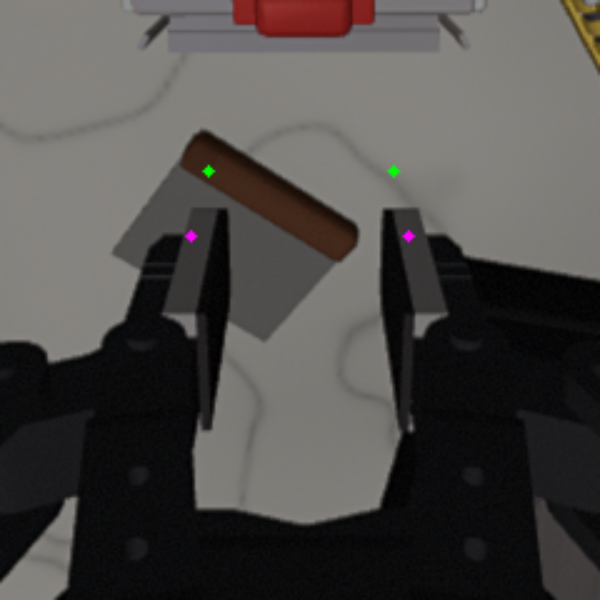

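The tips sit near the magenta markers in both views, about 30 mm higher than the stated 17 mm ahead of the TCP. At TCP z = 0.094 they would just have cleared the grip top at 0.106. I'll settle it with a gentle touch on the grip top.

```bash
python3 - <<'E'
from h import *
q=Q(np.radians(11.4));x,y=.4462,-.312
bot.servo_line([x,y,.108],q,velocity=.2);bot.dwell(.1)
f0=get_obs()["wrist_force"][2];z=.108
while z>.078:
    z-=.0015;bot.servo_line([x,y,z],q,velocity=.03);f=get_obs()["wrist_force"][2]-f0
    if abs(f)>2: break
o=get_obs();print(z,f,f0,o["position"],o["time_s"],o["wrist_force"],o["ft_torque"])
bot.servo_line([x,y,z+.01],q,velocity=.1)
E
```

```text
0.08999999999999998 17.043344148154514 0.014605450243173015 [ 0.44637867 -0.31210345  0.09139022] 12.5833 [-4.14397427  3.97655727 17.0579496 ] [0.62162259 0.75620366 0.00243078]
```

```bash
python3 - <<'E'
from h import *
import pickle
d=pickle.load(open("c2.pkl","rb"));w=d["w"];s=d["s"];c=pickle.load(open("c1.pkl","rb"))
def tri(rs):
    A=np.zeros((3,3));b=np.zeros(3)
    for o,v in rs:
        M=np.eye(3)-np.outer(v,v);A+=M;b+=M@o
    p=np.linalg.solve(A,b);return p,[np.linalg.norm(np.cross(p-o,v)) for o,v in rs]
P=lambda a,b:(160+a/2.5,180+b/2.5)
for a,b in((P(209,210),(180+222/4,80+222/4)),(P(209,210),(180+167/4,80+215/4)),(P(402,210),(180+167/4,80+215/4))): print(tri([ray(w,*a),ray(s,*b)]))
# finger pad widths: same height pads gap
print("target TCP (.447,-.3117,.2697)")
o=get_obs();V=np.array(w["view"]);print("cam in world",ray(w,280,210)[0]);print(o["joint_pos"],o["position"],o["gripper_width"])
E
```

```text
(array([ 0.44856709, -0.29193125,  0.28326398]), [np.float64(0.0010904318323058952), np.float64(0.0010904318323057226)])
(array([ 0.48130689, -0.29943382,  0.31829945]), [np.float64(0.012219057163461375), np.float64(0.012219057163461548)])
(array([ 0.45629033, -0.33053137,  0.28144707]), [np.float64(9.021385030366333e-06), np.float64(9.021385030278811e-06)])
target TCP (.447,-.3117,.2697)
cam in world [ 0.52983151 -0.29585104  0.42744127]
[-6.12957979e-01  3.72956292e-01  1.90574003e+00  8.68175261e-06
  8.61573234e-01  7.58858927e-01] [ 0.44661899 -0.31228421  0.10038817] 0.030354638719707314
```

Triangulation gives tip z = 0.282 at TCP z = 0.2695, and the probe agrees. So the tips really sit about 14 mm behind the reported TCP. I'll correct for that and grasp.

```bash
python3 - <<'E'
from h import *
q=Q(np.radians(11.4));x,y=.4462,-.312
bot.servo_line([x,y,.115],q,velocity=.15)
hand.move_gripper(.075);f0=get_obs()["wrist_force"]
bot.servo_line([x,y,.0635],q,velocity=.08);print(get_obs()["wrist_force"]-f0)
hand.move_gripper(.02,80)
o=get_obs();print(o["time_s"],o["gripper_width"],o["grip_force"],o["wrist_force"]-f0,o["position"])
if o["gripper_width"]>.033:
    bot.servo_line([x,y,.09],q,velocity=.05);bot.dwell(.15)
    o=get_obs();print(o["time_s"],o["gripper_width"],o["grip_force"],o["wrist_force"]-f0,o["position"])
E
```

```text
[-0.60588644 -1.0107134   0.10409318]
14.7917 0.03863458847864792 81.39207243919373 [-1.21938154  0.87139968  7.52762693] [ 0.44673363 -0.31225624  0.06430256]
15.625 0.03859647992459048 80.59553861618042 [-1.18596879 -0.223199   -2.40627681] [ 0.44597897 -0.31183009  0.0896842 ]
```

The grip is held: 38.6 mm wide, 80 N, about 300 g lifted. Now I'll carry it above the guide and check alignment in the wrist view.

```bash
cat >> h.py <<'E'
PSI=np.radians(7.0);QF=Q(PSI);Xo=np.array([np.cos(PSI),np.sin(PSI)]) # out of guide face
Yh=np.array([np.sin(PSI),-np.cos(PSI)]);M=np.array([.5400,-.0088])
def tcp(out,z,lat=0): p=M+Xo*(.026+out)+Yh*lat; return [p[0],p[1],z+.0643]  # z = head underside
E
python3 - <<'E'
from h import *
import pickle
bot.servo_line([.446,-.312,.275],Q(np.radians(11.4)),velocity=.2)
bot.reach(tcp(.004,.20),QF)
bot.servo_line(tcp(.004,.150),QF,velocity=.1);bot.dwell(.2)
o=get_obs();print(o["time_s"],o["gripper_width"],o["wrist_force"],o["position"],tcp(.004,.15))
w=vision.read_camera("wrist");s=vision.read_camera("scene");pickle.dump((w,s),open("c3.pkl","wb"))
im=np.zeros((600,800,3),np.uint8);im[:300,:600]=cv2.resize(w["frame"][130:270,140:420],(600,300));im[300:,:400]=cv2.resize(s["frame"][170:270,255:388],(400,300),interpolation=cv2.INTER_CUBIC)
cv2.imwrite("pics/m.png",im[:,:,::-1])
E
```

```text
18.8 0.03900754140813086 [ 0.27140323  0.07821319 -2.93840294] [ 0.57027333 -0.0051658   0.21507485] [np.float64(0.5697763845492397), np.float64(-0.005143919697845577), 0.2143]
```

View pics/m.png

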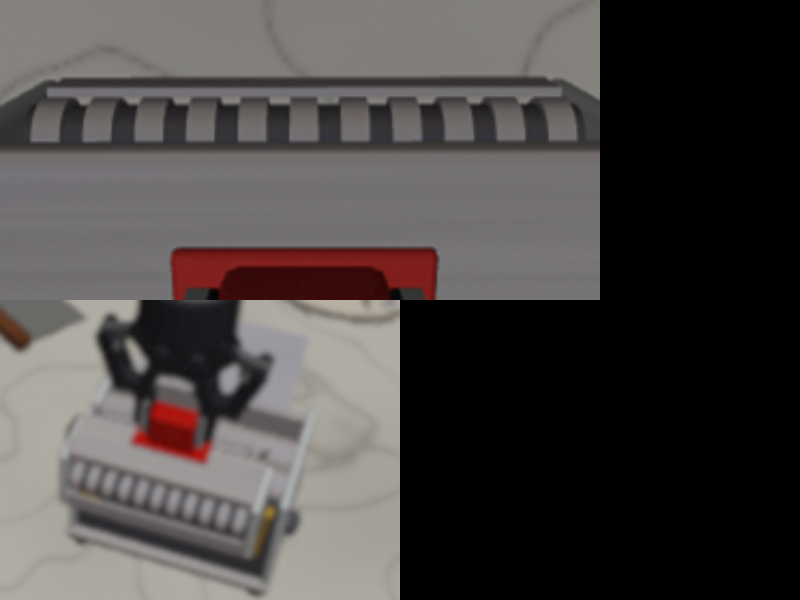

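```bash
python3 - <<'E'
from h import *
import pickle
w,s=pickle.load(open("c3.pkl","rb"))
def mf(p): r=p[:2]-M; return r@Xo*1e3,r@Yh*1e3
for u in(220.3,343.9): print("foot corner (out,lat mm)",mf(plane(w,u,246.2,.222)))
L=plane(w,140,130+148*.4667,.218);R=plane(w,140+598*.4667,130+148*.4667,.218);print("cover front",mf(L),mf(R))
def sp(out,lat,z): 
    p=M+Xo*out+Yh*lat; u,v=proj(s,[p[0],p[1],z]); return np.round([(u-255)*3,(v-170)*3+300])
for lat in(.084,-.084): print("front bottom",sp(.07,lat,.15),"cover front",sp(.07,lat,.2),"cover",sp(.055,lat,.218))
print("grip top",sp(.03,0,.256),"foot ends",sp(.042,.032,.222),sp(.042,-.032,.222))
for lat in(.1,-.1):print("mach top",sp(0,lat,.142),"mach base",sp(0,lat,0))
E
```

```text
foot corner (out,lat mm) (np.float64(43.536291751245635), np.float64(-30.402820133879423))
foot corner (out,lat mm) (np.float64(43.51799790149018), np.float64(32.58277820947116))
cover front (np.float64(67.4240858559045), np.float64(-69.55853423477443)) (np.float64(67.37059700225154), np.float64(69.17864334250577))
front bottom [ 56. 502.] cover front [ 57. 464.] cover [ 63. 437.]
front bottom [248. 559.] cover front [256. 522.] cover [263. 494.]
grip top [174. 412.] foot ends [129. 440.] [204. 461.]
mach top [ 66. 445.] mach base [ 65. 539.]
mach top [284. 507.] mach base [262. 599.]
```

Projected and observed points agree to about 2 mm. Next I'll lower it gently with lateral compliance until it binds.

```bash
python3 - <<'E'
from h import *
bot.servo_line(tcp(.003,.143),QF,velocity=.05);bot.dwell(.2)
f0=get_obs()["wrist_force"];z=.143;out=.003;lat=-.0005;n=0
while z>.055:
    dz=.002 if z>.09 else .001
    z-=dz; 
    if z>.09: out=max(out-.00006,.001)
    bot.servo_line(tcp(out,z,lat),QF,velocity=.03)
    o=get_obs();f=o["wrist_force"]-f0;fx=f[:2]@Xo;fy=f[:2]@Yh
    if abs(fx)>1.5: out+=np.clip(.0002*fx,-.001,.001)
    if abs(fy)>1.5: lat+=np.clip(.0002*fy,-.001,.001)
    n+=1
    if n%6==0 or f[2]>2: print(round(z,4),round(out,4),round(lat,4),np.round([fx,fy,f[2]],1),round(o["position"][2]-.0643,4),round(o["time_s"],2))
    if f[2]>6 or np.hypot(fx,fy)>15: print("stop");break
print(o["ft_torque"],o["gripper_width"])
E
```

```text
0.131 0.0026 -0.0005 [0.  0.7 0.4] 0.1308 20.89
0.119 0.0023 -0.0005 [-0.3  0.4  1.6] 0.1188 22.39
0.107 0.0016 -0.0005 [-0.   0.1  1.3] 0.1069 23.89
0.099 0.0013 -0.0005 [-0.9  0.2  2. ] 0.0988 24.89
0.095 0.0012 -0.0005 [-1.  -0.5  0.4] 0.0948 25.39
0.086 0.0002 -0.0013 [-0.8 -0.1  1. ] 0.0859 26.89
0.08 -0.0002 -0.0017 [ 0.9 -1.7  0. ] 0.08 28.39
0.074 -0.0002 -0.0022 [-2.6  0.3  1.5] 0.074 29.89
0.073 -0.0005 -0.0018 [-1.8  1.9  5.3] 0.0733 30.14
0.072 -0.0005 -0.0018 [-1.  -0.1  9.4] 0.0725 30.39
stop
[ 0.19807089  0.19582835 -0.17463661] 0.03905202992263651
```

It bound with its underside at about 73 mm. I'll ease the grip open so it can find its seat, then press on the grip's top under force control.

```bash
python3 - <<'E'
from h import *
out,lat=-.0003,-.0018
hand.move_gripper(.05);bot.dwell(.1)
hand.move_gripper(.07)
bot.servo_line(tcp(0,.118,lat),QF,velocity=.1)
hand.move_gripper(.02);bot.dwell(.2)
f0=get_obs()["wrist_force"];z=.106
bot.servo_line(tcp(0,z,lat),QF,velocity=.05);t0=None
while z>.085:
    bot.servo_line(tcp(0,z,lat),QF,velocity=.02)
    o=get_obs();f=o["wrist_force"]-f0
    if f[2]>1: print(round(z,4),np.round([f[:2]@Xo,f[:2]@Yh,f[2]],1),round(o["position"][2]-.0643,4),round(o["time_s"],2))
    if f[2]>18.5: break
    z-=.001 if f[2]<1 else .0003 if f[2]<14 else .00015
for i in range(5):
    bot.dwell(.25);o=get_obs();f=o["wrist_force"]-f0;print("hold",np.round(f,1),round(o["position"][2]-.0643,4),round(o["time_s"],2))
    e=20-f[2]
    if abs(e)>1.5: z-=np.clip(e*.00005,-.0003,.0003);bot.servo_line(tcp(0,z,lat),QF,velocity=.02)
E
```

```text
0.1 [-0.2 -1.7  1.9] 0.1002 34.58
0.0997 [-0.9 -0.3  6. ] 0.1001 34.83
0.0994 [-1.6 -0.3  7.2] 0.1 35.08
0.0991 [-2.2 -0.6  8.6] 0.0998 35.33
0.0988 [-2.9 -0.4  8.9] 0.0997 35.58
0.0985 [-3.3 -0.2 10.3] 0.0995 35.83
0.0982 [-2.5 -0.7 12.5] 0.0993 36.08
0.0979 [-2.8 -0.7 12.9] 0.0991 36.33
0.0976 [-3.9 -0.4 14. ] 0.0989 36.58
0.0975 [-4.8 -0.4 14.5] 0.0989 36.83
0.0973 [-4.9 -0.3 14.9] 0.0987 37.08
0.0972 [-4.9 -1.1 15.3] 0.0987 37.33
0.097 [-4.2 -0.5 16.3] 0.0986 37.58
0.0969 [-4.8 -0.6 16.3] 0.0985 37.83
0.0967 [-4.5  0.5 17.2] 0.0984 38.08
0.0966 [-5.4 -0.7 18.2] 0.0983 38.33
0.0964 [-6.2 -0.6 18.5] 0.0983 38.58
0.0963 [-5.7 -0.2 19.7] 0.0981 38.83
hold [-5.4 -0.5 18.9] 0.0982 39.08
hold [-6.   0.1 19.8] 0.0981 39.33
hold [-6.  -0.3 18.6] 0.0981 39.58
hold [-5.8 -1.1 19.1] 0.0982 39.83
hold [-6.  -0.3 20.1] 0.0981 40.08
```

The head was driven down about 2 mm and held at 19–20 N. I'll firm it up slightly, back off and take a final look.

```bash
python3 - <<'E'
from h import *
lat=-.0018
bot.servo_line(tcp(0,.0960,lat),QF,velocity=.01);bot.dwell(.6);o=get_obs();print(o["wrist_force"],o["position"][2]-.0643)
bot.servo_line(tcp(0,.13,lat),QF,velocity=.08);bot.servo_line(tcp(0,.22,lat),QF,velocity=.2)
w=vision.read_camera("wrist");s=vision.read_camera("scene");print(get_obs()["time_s"])
im=np.zeros((600,800,3),np.uint8);im[:,:400]=cv2.resize(w["frame"],(400,300)).repeat(2,0)[:600] if 0 else 0
im[:300,:400]=cv2.resize(w["frame"],(400,300));im[300:,:400]=cv2.resize(s["frame"],(400,300));im[:300,400:]=cv2.resize(s["frame"][170:270,255:388],(400,300))
im[300:,400:]=cv2.resize(w["frame"][140:280,180:367],(400,300))
cv2.imwrite("pics/f.png",im[:,:,::-1])
hsv=cv2.cvtColor(w["frame"],cv2.COLOR_RGB2HSV);m=cv2.inRange(hsv,(0,140,60),(8,255,255));m[:,:200]=0;m[:,360:]=0;m[260:]=0
for r in range(150,260,6):
    c=np.flatnonzero(m[r])
    if len(c)>20:
        p=plane(w,c.mean(),r,.143)[:2]-M;print(r,c.min(),c.max(),p@Xo,p@Yh)
E
```

```text
[-6.1703396  -1.02728277 19.71898284] 0.09798803531912736
42.2083
180 249 315 0.036980612278978274 -0.0009034519997617954
186 249 315 0.031185574359069664 -0.0009043417932804515
192 249 314 0.025317393146839978 -0.001707771586309722
198 249 314 0.019374123741578063 -0.001383397374866621
204 260 304 0.01335462481730794 -0.0009070796292624462
210 262 300 0.00725778078421107 -0.0018748189546633986
```

View pics/f.png

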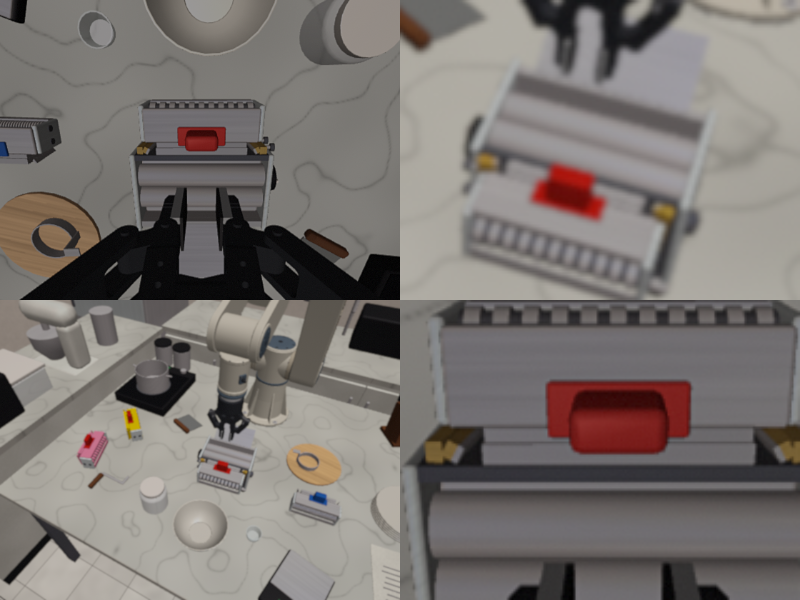

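The head sits square between the gibs, centred within about 1.5 mm, with its plate against the face. The gripper is clear and the other objects look undisturbed, so I'm handing in.

```bash
python3 -c "
from h import *
print(hand_in())"
```

```text
the job is handed in; nothing more can be done
None
```

The red-grip wide-cut head is fitted and wedged tight: it bound with its underside at about 73 mm, a steady push of about 20 N drove it about 2 mm lower, and it was released and handed in at about 42 s (judging result not shown). My first grasp missed because the fingertips sit about 30 mm higher than stated, and checking that pressed briefly on the grip's top with about 17 N.

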